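# Fetch the stained wedge heel from under the hood's sash and pack it head to tail

## Robot

A 6-joint arm with a two-finger parallel gripper is mounted at the origin on the work surface. World frame = base frame: x ahead of the robot, y to its left, z up, the work surface at z = 0. Lengths are in m, angles in degrees, forces in N, time in s.
With the tool pointing down it reaches from about 0.3 to 0.75 m from the base axis. Payload 8.5 kg.
Tool frame: the origin (TCP) lies on the centre line of the jaws, within the pads' length; the fingertips stand 17 mm ahead of it and the grasp point (between the pads) lies 2 mm behind it; z points along the fingers, y is the direction in which the jaws open and shut (so a half turn about z gives the same grasp; the last joint's range is limited). The gripper opens to 85 mm and grips with 20 to 120 N. Pads are 22 mm wide; open, the fingers measure 114 mm over their backs; the gripper's body (76 mm by 85 mm) begins 54 mm behind the grasp point. The pads swing forward as they close: fully open they stand 13 mm farther back than shut.
Start: joints at [-87.68, 21.807, 74.336, -0, 83.858, -12.336], TCP at [0.139, -0.532, 0.214] pointing down, gripper open.
Joint ranges: [-178.18, 178.18], [-50.72, 133.34], [12.68, 142.11], [-81.47, 261.47], [9.98, 163.14], [-165.26, 165.26]. Speed limits (degrees/s): [136.94, 136.94, 180, 180, 180, 180].

## Interface

Orientations are given as [roll, pitch, yaw] about the fixed x, y, z axes, in that order (R = Rz(yaw) Ry(pitch) Rx(roll)).
In Python, from cell import env gives the robot as it stands. Calls block until the motion is done:
- env.reach(position, orientation): joint-space move of the TCP to a pose.
- env.move_linear(position, rotation=None, vel=0.15, threshold=None): straight line of the TCP; rotation=None keeps the orientation; vel is the mean speed in m/s. With threshold (N) it stops when the force on the tool has changed by that much, and returns True; else False.
- env.movej(angles): joint-space move.
- env.gripper_to(opening, strength=None): opening from 0.0 (shut) to 1.0 (fully open); strength is the grip in N (None keeps the last); returns when the fingers have stopped.
- env.pause(seconds).
- env.solve_ik(position, orientation): joint angles nearest the present ones, or None.
- env.get_state(): the state.
- env.snapshot(name): name is "side" or "top" or "wrist"; returns a dict with "color" (480x640x3 uint8, red, green, blue), "K" (3x3 intrinsics, pixels), "T" (4x4, takes a point from camera to world coordinates). Camera axes: x right, y down, z forward; pixel columns grow to the right and rows downward; lengths in m; the calibration is good to about 2 mm. A picture is of the moment at which its call begins. There is no depth.
A pose or a line that the arm cannot do raises env.Unreachable and nothing moves.
- env.finish_job(): hands the job in, once; it reports no verdict.
The state is a dict: "time": time; "joint_positions": joint angles; "dq": joint speeds; "joint_torque": joint torques, N m; "tool_pos": TCP position; "orientation": TCP orientation; "force": force on the tool from outside, world axes, zero at the start; "moment": the same for the moment, N m; "finger_gap": opening from 0.0 (shut) to 1.0 (fully open).
Only numpy, scipy, OpenCV 4.12 (cv2) and the standard library are available. Lean on these libraries where they do the work, as an engineer would, in place of code of your own. Each camera call takes 0.05 s, during which the arm holds its last target.

## Task

Lift the hood's sash by its handle until it stays up by itself and let go of it. Then reach in underneath, take out the stained wedge heel and lay it on the single wedge in the packing tray, head to tail, sloping face down on the slope, so that the two make one square block with a level top like the finished pair behind them. Set it down rather than dropping it, leave the sash standing open, and do not knock over or shift anything else.

Things in the scene. Friction and masses are not known exactly. Their poses are not given: they have to be found in the camera images.
- hood: Fixed clear-paned extraction hood, 420 wide, 300 deep, 360 mm high. Origin on the bench under its middle; x from the front into the hood (away from the robot), y left, z up. Its front leans back 25 degrees from its foot at x = -0.15; the opening there is 360 mm wide, up to 249 mm high. Roof pane over x = 0.02 to 0.15, back pane at 0.14. Steel floor 8 mm above the bench.
- sash (a joint): Travel of the clear sash (360 x 260 mm, 0.45 kg) up the slope, m: 0 shut (the start), 0.26 at its stop. It moves along (0.423, 0, 0.906) in the hood's axes. A counterweight lever on the right wall takes more of its weight the higher it stands: let go below about 0.12 it slides shut, from 0.16 up friction holds it where it is left. Lifting takes 6 N at the bottom, less higher up.
- sash_handle (a point): Middle of the grip of the sash's black barrel handle: 25 mm thick, 50 mm long, level, along this frame's x, sticking straight out to the robot at mid-width near the sash's foot; the grip reaches 25 mm either side of this point. 49 mm above the bench when shut; behind and above it the sash leans away at 25 degrees. Axes as the hood's; moves with the sash.
- sash_edge (a point): Middle of the sash's lower edge, 16 mm above the bench when shut; in the hood's axes 28 mm behind (+x) and 33 mm below the handle's middle. Moves with the sash.
- wedge_mid (a point): Centre of the wooden wedge heel in the hood: 130 long, 46 mm wide with parallel sides, 50 mm thick at one end, 18 at the other, 0.12 kg. It lies on its sloping face, thin end pointing out to the robot, stained flat face up and rising inwards by 0.241 rad. 16.5 mm above the floor it lies on, half-way up. x along the sloping face, thin to thick end; y across; z square to that face.
- wedge: The same wedge as a whole. Its flat face is square to both end faces; its sloping face is 0.241 rad (13.8 degrees) off the flat one. Origin: the middle of the sloping face, in wedge_mid's axes at (0.004, 0, -0.0165) from it. Same axes.
- wedge_thin (a point): Middle of the edge where the wedge's flat face meets its thin end; in wedge_mid's axes at (-0.067, 0, 0.001) from it. Same axes.
- wedge_thick (a point): Middle of the edge where the wedge's flat face meets its thick end; in wedge_mid's axes at (0.059, 0, 0.032) from it. Same axes.
- tray: Fixed plywood packing tray, 306 long, 72 mm wide, walls 20 high and 6 thick, cross wall in the middle, floor 6 mm thick. Origin under its centre; x along its length, away from the robot. The far bay (+x) holds a finished pair of wedges, the near bay (centre at x = -0.075) a single wedge. Free bench beside the near bay.
- lower_mid (a point): Centre (half-way up) of the single wedge in the near bay, same size as the one in the hood, loose with 6 mm of play. It lies on its flat face, slope up: 50 mm thick at its -x end (to the robot), 18 mm at its +x end. 17 mm above its underside, which is 6 mm above the bench. x along the tray, z up.
- berth_thin (a point): Where wedge_thin belongs: 65 mm to the -x side of lower_mid, 68 mm above the tray's floor (18 mm above the single wedge's thick end). Axes as lower_mid; moves with that wedge.
- berth_thick (a point): Where wedge_thick belongs: 65 mm to the +x side of lower_mid, 68 mm above the tray's floor. With both ends there the two wedges form a block 130 x 46 x 68 mm with a level top. Axes as lower_mid.
- packed_top (a point): Middle of the level top of the finished pair in the far bay, 68 mm above the tray's floor.
- stain_jar: Squat amber jar with steel cap, 56 mm across, 85 mm tall, standing at the back left inside the hood. Bystander. Origin under its middle.
- thinner: Amber glass bottle with black cap, 52 mm across, 130 mm tall, standing at the back right inside the hood. Bystander. Origin under its middle.
- hammer: Hammer with wooden handle, 240 mm long, lying on the bench before the hood. Bystander. Origin under its middle.
- dye_a: Dye bottle, 46 mm across, 115 mm tall, at the right of the bench. Bystander. Origin under its middle.
- dye_b: Dye bottle like dye_a, beside it. Bystander. Origin under its middle.
- rivet_bowl: Shallow white bowl, 100 mm across, 35 mm tall, left of the hood's front. Bystander. Origin under its middle.
- awl: Awl, 150 mm long, lying at the left of the bench. Bystander. Origin under its middle.
Things that resemble listed ones, but are neither listed nor needed, are in the scene too. What is shaped like the part that bears lower_mid but yellow is not meant.

How it is judged (in metres and radians):
On the way, in this order (a step that is already met when the one before it is completed fails the run):
1. the sash stands open by itself, more than 120 mm up, with the robot off it and the wedge still lying in the hood (value of joint sash above 0.12 m and contact force between each of the arm, the fingers and sash below 0.2 N and velocity of joint sash between -0.01 and 0.01 m/s and distance of wedge_mid from where it was at the start of the episode below 0.03 m), for 0.3 s.
2. the wedge is out of the hood, in front of the sash (x of wedge_thick in the frame of hood below -0.16 m).
At the end, for the whole second after the job is handed in: Sash standing open by itself, over 120 mm up; the wedge at rest on the single wedge, both ends of its flat face within 16 mm of the berth points; the single wedge flat in its bay, its centre 60 to 90 mm before the tray's middle; the finished pair's top within 12 mm of where it was (value of joint sash above 0.12 m and distance between wedge_thin and berth_thin below 0.016 m and distance between wedge_thick and berth_thick below 0.016 m and linear speed of wedge below 0.01 m/s and contact force between the fingers and wedge below 0.1 N and x of lower_mid in the frame of tray between -0.09 and -0.06 m and z of lower_mid in the frame of tray below 0.028 m and distance of packed_top from where it was at the start of the episode below 0.012 m); the robot touches nothing.
It fails at once if the wedge falls or is thrown: it moves faster than 0.6 m/s with no finger on it (linear speed of wedge above 0.6 m/s and contact force between the fingers and wedge below 0.05 N).
It fails at once if the finished pair is knocked apart (its top moves more than 30 mm) (distance of packed_top from where it was at the start of the episode above 0.03 m).
It fails at once if a bystander is shifted by more than 40 mm or tipped by more than 0.4 rad (distance of any of stain_jar, thinner, hammer, dye_a, dye_b, rivet_bowl, awl from where it was at the start of the episode above 0.04 m or angle between any of stain_jar, thinner, dye_a, dye_b, rivet_bowl's own z axis and vertical above 0.4 rad).
It also fails if it takes over 61 s, if anything falls off the work surface, if the arm or the gripper's body presses on something with over 40 N, if the wrist force passes 120 N, or if a joint passes its speed limit or range.

## Working session

There is one attempt and no reset: what is moved stays moved. The work goes in short steps, each a Python script; the robot and the scene stay as the last script left them, time stands still between calls to the robot, and variables do not carry over. Pictures are saved under pics/ and viewed, and the job is handed in when it is done.

```bash
ls; mkdir -p pics; python3 - <<'E'
from cell import env
import cv2,numpy as np
for n in ["side","top","wrist"]:
    s=env.snapshot(n); cv2.imwrite(f"pics/{n}0.png",s["color"][:,:,::-1]); print(n,s["K"].tolist(),np.round(s["T"],4).tolist())
print(env.get_state())
E
```

```text
pics
side [[498.86187361363807, 0.0, 314.2657000656325], [0.0, 498.86187361363807, 247.53888120751634], [0.0, 0.0, 1.0]] [[-0.7587, 0.6161, -0.2115, 0.8264], [0.6514, 0.7173, -0.2471, 0.2874], [-0.0005, -0.3252, -0.9456, 1.3036], [0.0, 0.0, 0.0, 1.0]]
top [[468.788900424065, 0.0, 322.31856378293196], [0.0, 468.788900424065, 239.15661241594765], [0.0, 0.0, 1.0]] [[-0.0207, -0.9837, 0.1788, 0.3238], [-0.9998, 0.0209, -0.0013, -0.0209], [-0.0025, -0.1788, -0.9839, 1.3826], [0.0, 0.0, 0.0, 1.0]]
wrist [[421.8228284264288, 0.0, 321.2989910823569], [0.0, 421.8228284264288, 230.84521514354867], [0.0, 0.0, 1.0]] [[0.2529, -0.9143, -0.3165, 0.2208], [-0.9675, -0.2396, -0.081, -0.5108], [-0.0018, 0.3267, -0.9451, 0.3731], [0.0, 0.0, 0.0, 1.0]]
{'time': 0.15, 'joint_positions': array([-8.76815649e+01,  2.18321311e+01,  7.43716254e+01,  2.19056217e-04,
        8.38586565e+01, -1.23335741e+01]), 'dq': array([-0.0074456 , -0.02126973, -0.08119297,  0.03718239,  0.02670312,
       -0.05174084]), 'joint_torque': array([ 1.24757840e-03, -4.48624599e+01, -2.31341887e+01, -1.94517384e-04,
        3.86884072e-03, -2.54298607e-05]), 'tool_pos': array([ 0.13913058, -0.53186395,  0.21347211]), 'orientation': array([-1.79939074e+02, -1.35443504e-02,  1.46519785e+01]), 'force': array([-1.20862531, -0.7140079 , -0.04513842]), 'moment': array([-0.07392523, -0.01535917, -0.00442096]), 'finger_gap': 1.0006980507040053}
```

View pics/side0.png

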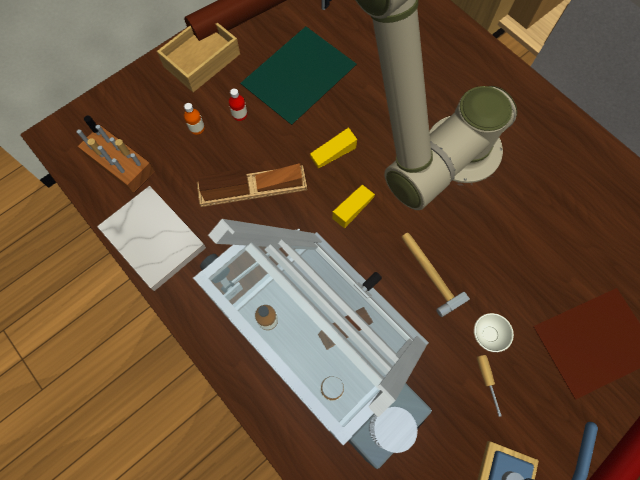

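View pics/top0.png

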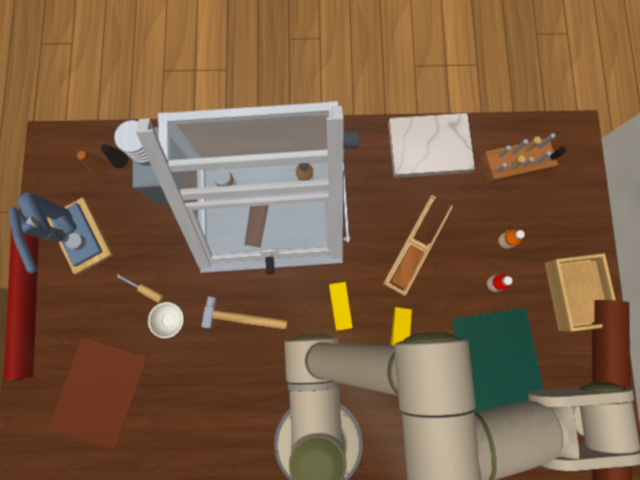

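View pics/wrist0.png

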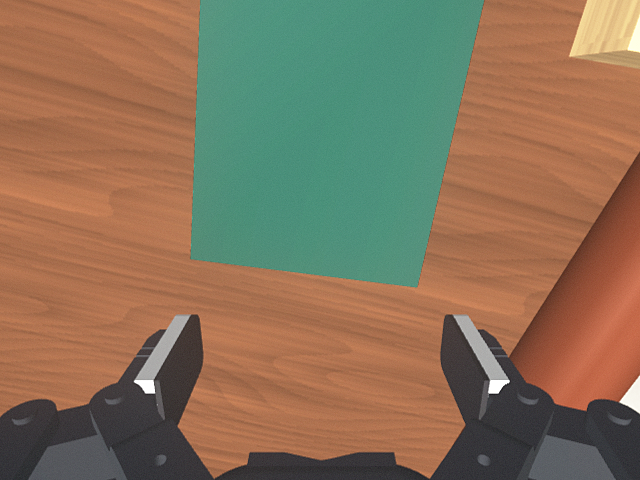

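```bash
python3 - <<'E'
import cv2,numpy as np
t=cv2.imread("pics/top0.png"); s=cv2.imread("pics/side0.png")
def c(i,x,y,w,h,k): return cv2.resize(i[y:y+h,x:x+w],None,fx=k,fy=k,interpolation=cv2.INTER_CUBIC)
cv2.imwrite("pics/c1.png",c(t,370,185,100,120,5)); cv2.imwrite("pics/c2.png",c(s,190,155,130,60,6))
cv2.imwrite("pics/c3.png",c(t,140,95,220,190,3.5)[:600]);cv2.imwrite("pics/c4.png",c(s,260,260,140,100,5))
E
```

```text
(no output)
```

View pics/c1.png

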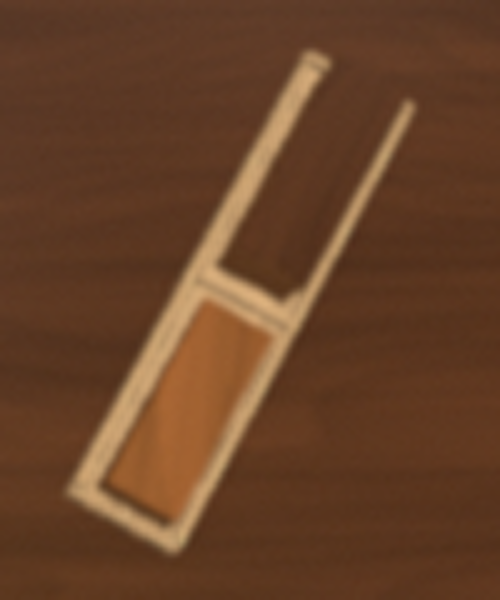

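View pics/c2.png

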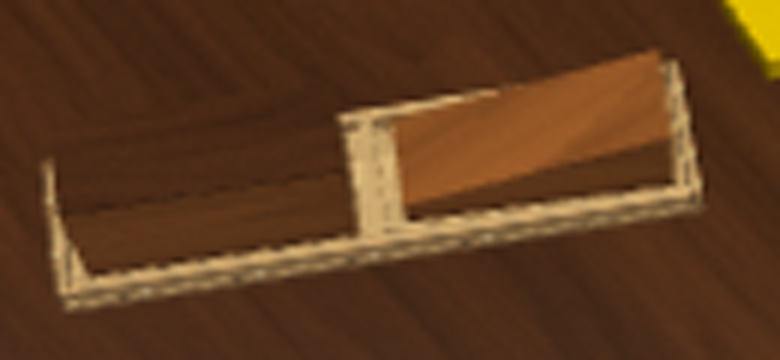

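View pics/c3.png

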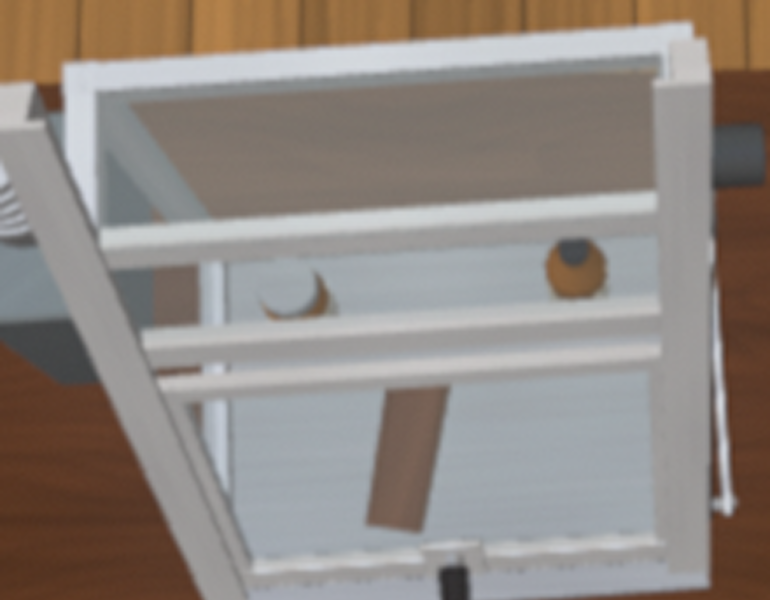

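View pics/c4.png

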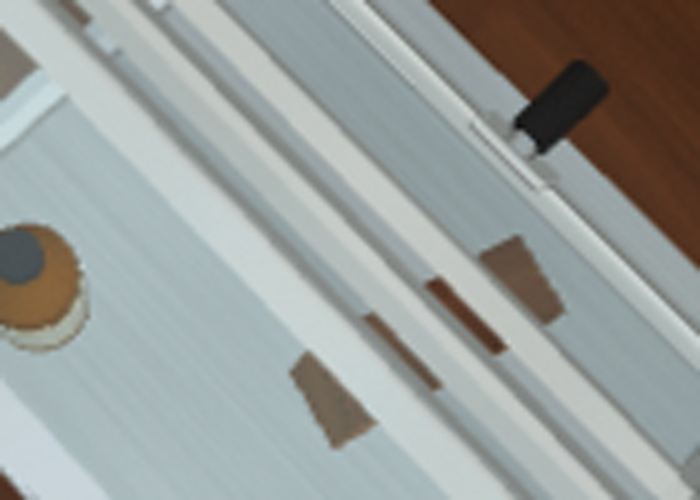

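```bash
cat > h.py <<'E'
import cv2,numpy as np
from scipy.spatial.transform import Rotation as R
CAM={"side":(np.array([[498.86187,0,314.2657],[0,498.86187,247.53888],[0,0,1]]),np.array([[-0.7587,0.6161,-0.2115,0.8264],[0.6514,0.7173,-0.2471,0.2874],[-0.0005,-0.3252,-0.9456,1.3036]])),
"top":(np.array([[468.7889,0,322.31856],[0,468.7889,239.1566],[0,0,1]]),np.array([[-0.0207,-0.9837,0.1788,0.3238],[-0.9998,0.0209,-0.0013,-0.0209],[-0.0025,-0.1788,-0.9839,1.3826]]))}
def ray(cam,uv):
    K,T=CAM[cam] if isinstance(cam,str) else cam
    d=T[:3,:3]@np.linalg.solve(K,[uv[0],uv[1],1.]); return T[:3,3],d/np.linalg.norm(d)
def onz(cam,uv,z):
    o,d=ray(cam,uv); return o+d*(z-o[2])/d[2]
def tri(c1,p1,c2,p2):
    o1,d1=ray(c1,p1);o2,d2=ray(c2,p2)
    s=np.linalg.lstsq(np.c_[d1,-d2],o2-o1,rcond=None)[0]
    a,b=o1+s[0]*d1,o2+s[1]*d2; return (a+b)/2,np.linalg.norm(a-b)
E
python3 - <<'E'
from h import *
np.set_printoptions(precision=4,suppress=True)
t=cv2.imread("pics/top0.png"); s=cv2.imread("pics/side0.png")
def blob(img,m,box):
    x,y,w,h=box; mm=np.zeros_like(m); mm[y:y+h,x:x+w]=m[y:y+h,x:x+w]
    n,l,st,c=cv2.connectedComponentsWithStats(mm); i=1+np.argmax(st[1:,4]); return c[i],st[i],l==i
dark=lambda i:(i.max(2)<55).astype(np.uint8)*1
ct,st,mt=blob(t,dark(t),(255,245,30,35)); cs,ss,ms=blob(s,dark(s),(350,265,40,30))
print("handle",ct,st,cs,ss,tri("top",ct,"side",cs))
for n,m in(("top",mt),("side",ms)):
    r=cv2.minAreaRect(np.argwhere(m)[:,::-1].astype(np.float32)); print(n,r)
# tray
c=onz
for n,p in (("nl",(384,283.2)),("nr",(406,295.6)),("fl",(432.6,195.4)),("fr",(452,205.4))): print(n,onz("top",p,.02))
# light wood mask edges
hsv=cv2.cvtColor(t,cv2.COLOR_BGR2HSV); print(t[230,415-12],t[270,394],t[265,407])
# wedge visible portion
roi=t[203:250,238:272]; print(t[235,253],t[235,240])
h2=cv2.cvtColor(t,cv2.COLOR_BGR2HSV); m=((h2[...,1]>50)&(h2[...,0]<20)).astype(np.uint8)
cw,sw,mw=blob(t,m,(236,204,40,50)); print(cw,sw)
r=cv2.minAreaRect(np.argwhere(mw)[:,::-1].astype(np.float32)); print(r,cv2.boxPoints(r))
h2=cv2.cvtColor(s,cv2.COLOR_BGR2HSV); m=((h2[...,1]>40)&(h2[...,0]<20)).astype(np.uint8)*255
k=m[300:360,310:385]; cv2.imwrite("pics/m1.png",np.hstack([cv2.resize(s[300:360,310:385],None,fx=8,fy=8,interpolation=cv2.INTER_NEAREST)])) 
E
```

```text
handle [269.64 265.51] [266 258   8  16 100] [372.0166 280.3757] [363 272  19  19 181] (array([0.4922, 0.1279, 0.057 ]), np.float64(0.0021992257916107604))
top ((269.6499938964844, 265.4499816894531), (15.262603759765625, 6.2891130447387695), 85.60128784179688)
side ((372.0, 280.5), (9.192387580871582, 19.091880798339844), 45.0)
nl [ 0.4377 -0.1991  0.02  ]
nr [ 0.4006 -0.261   0.02  ]
fl [ 0.698  -0.3566  0.02  ]
fr [ 0.6658 -0.4127  0.02  ]
[32 53 89] [114 161 202] [ 49  98 161]
[ 84  97 118] [174 168 160]
[255.5983 225.1124] [245 206  22  40 605]
((255.5946044921875, 224.9324188232422), (15.617903709411621, 40.77095031738281), 9.462322235107422) [[244.5406 243.7567]
 [251.2433 203.5405]
 [266.6487 206.1081]
 [259.946  246.3243]]
```

View pics/m1.png

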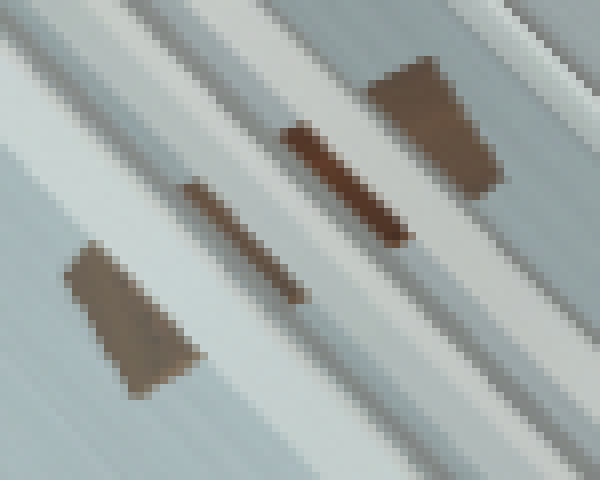

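```bash
python3 - <<'E'
from h import *
np.set_printoptions(precision=4,suppress=True)
print("handle",onz("top",(269.64,265.5),.053),onz("side",(372,280.4),.053))
a1=onz("top",(244.5,244.3),.0255);a2=onz("top",(260.4,246.9),.0255)
b1=onz("side",(363.8,307.2),.0255);b2=onz("side",(372.9,322.5),.0255)
print("thin",a1,a2,b1,b2,(a1+a2)/2,(b1+b2)/2,np.linalg.norm(a1-a2),np.linalg.norm(b1-b2))
d1=onz("side",(318.1,334.4),.008);d2=onz("side",(326.9,349.6),.008)
print("thickbottom",d1,d2,(d1+d2)/2)
th=(a1+a2+b1+b2)/4;tb=(d1+d2)/2
v=tb-th;print("len",np.linalg.norm(v[:2]),"yaw",np.degrees(np.arctan2(v[1],v[0])))
t=cv2.imread("pics/top0.png");s=cv2.imread("pics/side0.png")
cv2.imwrite("pics/c5.png",cv2.resize(t[235:285,190:350],None,fx=5,fy=5,interpolation=cv2.INTER_NEAREST))
cv2.imwrite("pics/c6.png",cv2.resize(s[220:360,300:440],None,fx=4,fy=4,interpolation=cv2.INTER_NEAREST))
E
```

```text
handle [0.4922 0.1293 0.053 ] [0.4918 0.1264 0.053 ]
thin [0.5599 0.2062 0.0255] [0.5512 0.1594 0.0255] [0.5497 0.162  0.0255] [0.559  0.2068 0.0255] [0.5555 0.1828 0.0255] [0.5543 0.1844 0.0255] 0.04754491044017501 0.045752192853836915
thickbottom [0.6841 0.1359 0.008 ] [0.6924 0.1801 0.008 ] [0.6883 0.158  0.008 ]
len 0.13577536294785147 yaw -10.86973413469193
```

View pics/c5.png

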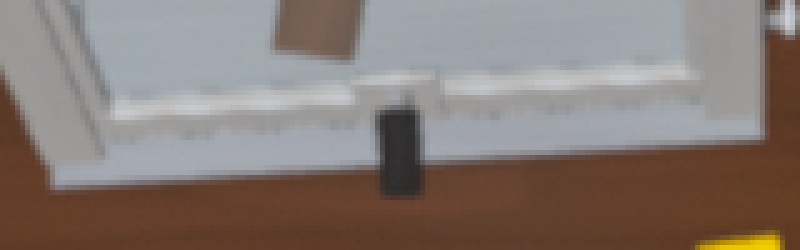

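View pics/c6.png

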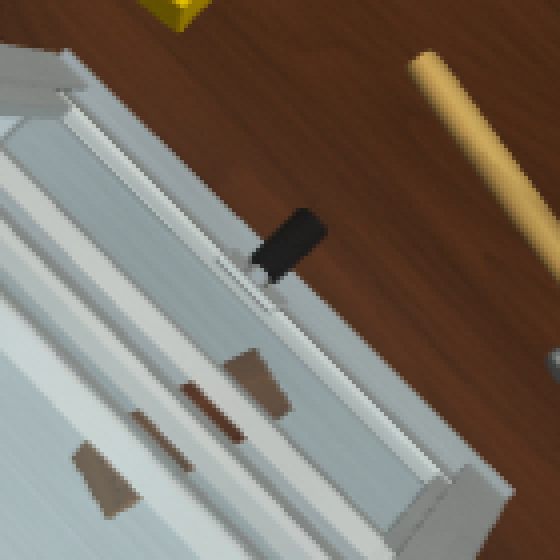

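```bash
python3 - <<'E'
from h import *
np.set_printoptions(precision=4,suppress=True)
for z in (.0,.008):
    a=onz("top",(200.6,272.6),z);b=onz("top",(343,262.9),z)
    c=onz("side",(316.7,232.4),z);d=onz("side",(428.3,342.6),z)
    print(a,b,np.linalg.norm(a-b),np.degrees(np.arctan2(-(a-b)[0],(a-b)[1])),(a+b)/2)
    print(d,c,np.linalg.norm(d-c),np.degrees(np.arctan2(-(d-c)[0],(d-c)[1])),(c+d)/2)
E
```

```text
[0.482  0.3397 0.    ] [ 0.5021 -0.0826  0.    ] 0.42283852479909073 2.7182068811346243 [0.4921 0.1285 0.    ]
[0.4803 0.3372 0.    ] [ 0.5005 -0.0827  0.    ] 0.42041862126365187 2.7593777256334846 [0.4904 0.1272 0.    ]
[0.4811 0.3376 0.008 ] [ 0.5011 -0.0823  0.008 ] 0.4203918965635976 2.718206881134618 [0.4911 0.1277 0.008 ]
[0.4824 0.3369 0.008 ] [ 0.5025 -0.0805  0.008 ] 0.4178385744930865 2.7593777256334873 [0.4925 0.1282 0.008 ]
```

```bash
cat >> h.py <<'E'
def ori(alpha,psi,flip=False):
    a,p=np.radians([alpha,psi]); z=np.array([np.cos(a)*np.cos(p),np.cos(a)*np.sin(p),-np.sin(a)])
    y=np.array([np.sin(p),-np.cos(p),0]); y=-y if flip else y
    M=np.c_[np.cross(y,z),y,z]; return list(R.from_matrix(M).as_euler("xyz",degrees=True)),z
HY=2.74; hc,hs=np.cos(np.radians(HY)),np.sin(np.radians(HY))
Hdl=np.array([.492,.128,.049]); Hx=np.array([hc,hs,0])
UP=np.array([.4226*hc,.4226*hs,.9063])
WY=-10.8; Wmid=np.array([.6198,.1712,.0245]); Wx=np.array([np.cos(np.radians(WY)),np.sin(np.radians(WY)),0])
TY=-30.7; TC=np.array([.5505,-.3074,0])
E
python3 - <<'E'
from h import *
from cell import env
np.set_printoptions(precision=1,suppress=True)
for al in (45,55,65,80,90):
  for f in (0,1):
    o,z=ori(al,HY,f)
    print("h",al,f,[env.solve_ik(list(p),o) for p in (Hdl,Hdl+.24*UP)])
for al in (35,40,45,50):
  for f in (0,1):
    o,z=ori(al,WY,f); o2,z2=ori(al+13.8,TY,f)
    L=TC+.075*np.array([-np.cos(np.radians(TY)),-np.sin(np.radians(TY)),0])
    print("w",al,f,env.solve_ik(list(Wmid+[0,0,.01]),o),env.solve_ik(list(Wmid-.2*z+[0,0,.01]),o),env.solve_ik(list(L+[0,0,.06]),o2))
E
```

```text
h 45 0 [array([  0.2,  27.7, 128.3, 175. ,  21. , -87.2]), array([ 0.9, 10. , 96.4,  2.8, 28.6, 86.2])]
h 45 1 [array([  0.2,  27.7, 128.3, 175. ,  21. ,  92.8]), array([  0.9,  10. ,  96.4,   2.8,  28.6, -93.8])]
h 55 0 [None, array([ 1. , 11.9, 88.3,  1.4, 44.8, 87.6])]
h 55 1 [None, array([  1. ,  11.9,  88.3,   1.4,  44.8, -92.4])]
h 65 0 [array([  0.8,  23.2, 113.4,   2.7,  18.4,  85.7]), array([ 1.2, 15. , 80. ,  0.8, 60. , 88.2])]
h 65 1 [array([  0.8,  23.2, 113.4,   2.7,  18.4, -94.3]), array([  1.2,  15. ,  80. ,   0.8,  60. , -91.8])]
h 80 0 [array([  1.1,  25.5, 102. ,   0.4,  42.5,  88. ]), array([ 1.4, 21.3, 67.1,  0.2, 81.6, 88.6])]
h 80 1 [array([  1.1,  25.5, 102. ,   0.4,  42.5, -92. ]), array([  1.4,  21.3,  67.1,   0.2,  81.6, -91.4])]
h 90 0 [array([ 1.2, 28.6, 94.5, -0. , 56.9, 88.5]), array([ 1.5, 26.3, 58.4, -0. , 95.3, 88.7])]
h 90 1 [array([  1.2,  28.6,  94.5,  -0. ,  56.9, -91.5]), array([  1.5,  26.3,  58.4,  -0. ,  95.3, -91.3])]
w 35 0 [  13.1   39.4  109.1  224.4   28.3 -116.5] [  25.6   18.3  120.9  255.5   30.1 -140.5] [-46.4  26.1 118.5 114.3  11.3 -36.7]
w 35 1 [ 13.1  39.4 109.1 224.4  28.3  63.5] [ 25.6  18.3 120.9 255.5  30.1  39.5] [-46.4  26.1 118.5 114.3  11.3 143.3]
w 40 0 [  12.3   37.5  106.7  236.9   21.1 -129.7] None [-45.6  25.1 114.8  61.2  10.   17.1]
w 40 1 [ 12.3  37.5 106.7 236.9  21.1  50.3] None [ -45.6   25.1  114.8   61.2   10.  -162.9]
w 45 0 [  11.6   36.1  104.1  259.6   15.9 -153. ] None [-44.9  24.7 110.9  28.   15.7  50.7]
w 45 1 [ 11.6  36.1 104.1 259.6  15.9  27. ] [ 20.5  13.1 111.2 -56.5  26.2 -13.1] [ -44.9   24.7  110.9   28.    15.7 -129.3]
w 50 0 None [ 18.1  12.3 105.9 -37.2  30.9 146. ] [-44.2  24.8 107.   15.1  23.3  63.9]
w 50 1 [ 10.7  35.1 101.2 -67.6  14.8  -6.3] [ 18.1  12.3 105.9 -37.2  30.9 -34. ] [ -44.2   24.8  107.    15.1   23.3 -116.1]
```

```bash
python3 - <<'E'
from h import *
from cell import env
np.set_printoptions(precision=1,suppress=True)
for al in (53,56,60,65):
  for f in (1,):
    o,z=ori(al,WY,f); o2,z2=ori(al+13.8,TY,f)
    L=TC+.075*np.array([-np.cos(np.radians(TY)),-np.sin(np.radians(TY)),0])
    print("w",al,f,env.solve_ik(list(Wmid+[0,0,.01]-.01*Wx),o),env.solve_ik(list(Wmid-.22*z+[0,0,.01]),o),env.solve_ik(list(L+[0,0,.06]),o2))
np.set_printoptions(precision=4,suppress=True)
o,z=ori(80,HY,1)
p=Hdl-.004*Hx+.002*z
env.gripper_to(1.0)
env.reach(list(p-.13*z-.05*Hx+[0,0,.12]),o); print(env.get_state()["time"])
env.reach(list(p-.06*z),o)
s=env.snapshot("wrist"); cv2.imwrite("pics/w1.png",s["color"][:,:,::-1])
s=env.snapshot("side"); cv2.imwrite("pics/s1.png",s["color"][:,:,::-1])
st=env.get_state(); print(st["time"],st["force"],st["joint_positions"])
E
```

```text
w 53 1 [ 10.7  34.2 100.7 -52.2  16.2 -21.5] [ 17.6  10.2 102.2 -28.1  37.5 -43.7] [ -43.8   25.1  104.7   11.    28.  -111.8]
w 56 1 [ 10.2  33.9  98.8 -38.1  18.9 -35.8] [ 16.1  10.6  98.7 -22.3  41.9 -50.2] [ -43.4   25.6  102.3    8.1   32.6 -108.8]
w 60 1 [  9.5  33.7  96.2 -25.6  23.7 -48.6] [ 14.3  11.6  93.9 -16.6  48.1 -56.6] [ -42.9   26.3   99.1    5.4   38.8 -105.9]
w 65 1 [  8.7  33.9  92.7 -16.1  30.6 -58.2] [ 12.3  13.5  87.7 -11.5  56.1 -62.4] [ -42.3   27.6   95.1    3.1   46.3 -103.5]
2.9
3.8167 [ 0.3758 -0.8903  0.1063] [  0.9955  19.0069  99.8858   0.387   50.9382 -91.9538]
```

View pics/w1.png

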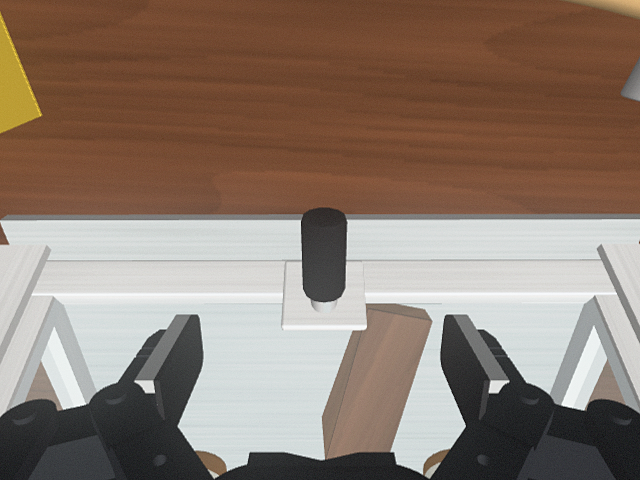

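View pics/s1.png

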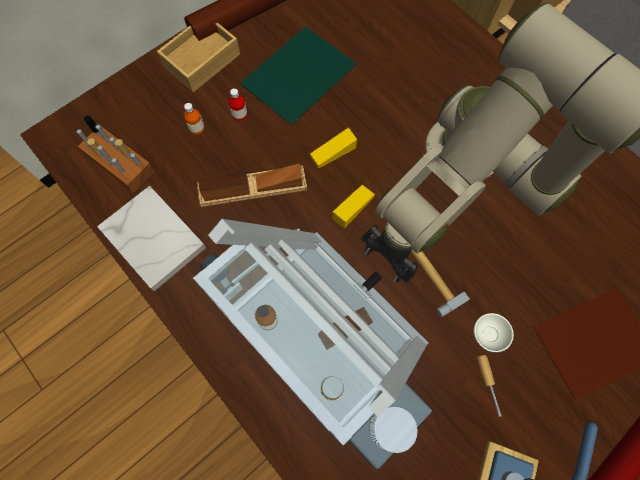

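```bash
python3 - <<'E'
from h import *
from cell import env
np.set_printoptions(precision=4,suppress=True)
s=env.snapshot("wrist"); c=(s["K"],s["T"])
n=onz(c,(324,212),.0615);f=onz(c,(324,298),.049)
print("front end",n,"rear",onz(c,(324,290),.0615), "Hdl",Hdl)
o,z=ori(80,HY,1)
p=Hdl-.004*Hx+.002*z
print(env.move_linear(list(p),o,vel=.12,threshold=12))
env.gripper_to(0.0,60)
st=env.get_state(); print(st["time"],st["force"],st["finger_gap"],st["tool_pos"],p)
E
```

```text
front end [0.4622 0.1278 0.0615] rear [0.5105 0.1302 0.0615] Hdl [0.492 0.128 0.049]
False
5.2833 [0.6206 1.3871 0.092 ] -0.0012753229262179513 [0.4883 0.1278 0.047 ] [0.4884 0.1278 0.047 ]
```

```bash
python3 - <<'E'
from h import *
from cell import env
s=env.snapshot("wrist"); cv2.imwrite("pics/w2.png",s["color"][:,:,::-1])
s=env.snapshot("side"); i=s["color"][:,:,::-1]; cv2.imwrite("pics/s2.png",cv2.resize(i[200:330,290:450],None,fx=4,fy=4))
print(env.get_state()["finger_gap"])
E
```

```text
-0.00514307301182709
```

View pics/w2.png

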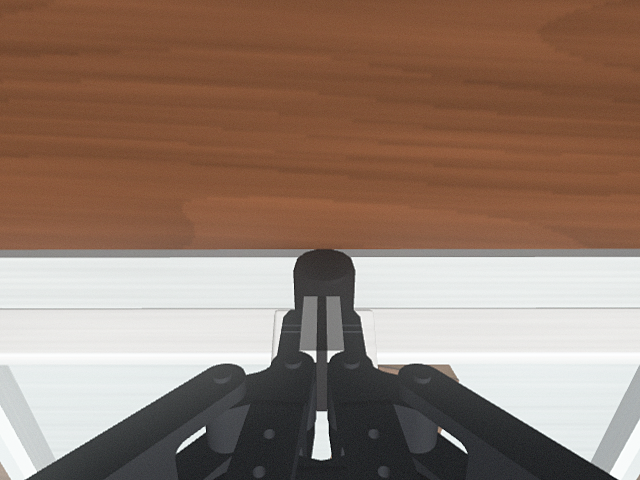

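View pics/s2.png

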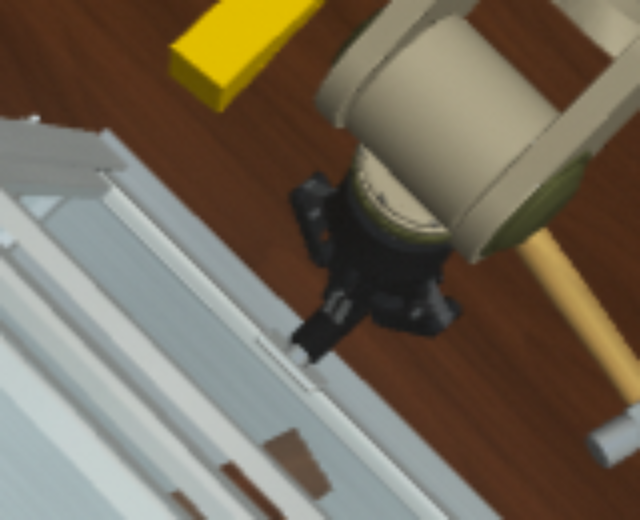

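```bash
python3 - <<'E'
from h import *
from cell import env
np.set_printoptions(precision=4,suppress=True)
s=env.snapshot("wrist"); c=(s["K"],s["T"])
o,d=ray(c,(324,265)); cosz=d@s["T"][:3,2]; print("cam",o,"front circle",o+d/cosz*(422*.025/61))
# w0: handle bbox in side/top now
for n in("side","top"):
    i=env.snapshot(n)["color"][:,:,::-1]; cv2.imwrite(f"pics/{n}3.png",i)
w=cv2.imread("pics/w2.png"); cv2.imwrite("pics/w2c.png",cv2.resize(w[230:430,240:400],None,fx=3,fy=3))
t=cv2.imread("pics/top3.png");cv2.imwrite("pics/t3c.png",cv2.resize(t[225:345,190:350],None,fx=5,fy=5))
E
```

```text
cam [0.3778 0.1224 0.1897] front circle [0.4738 0.1282 0.0453]
```

View pics/w2c.png

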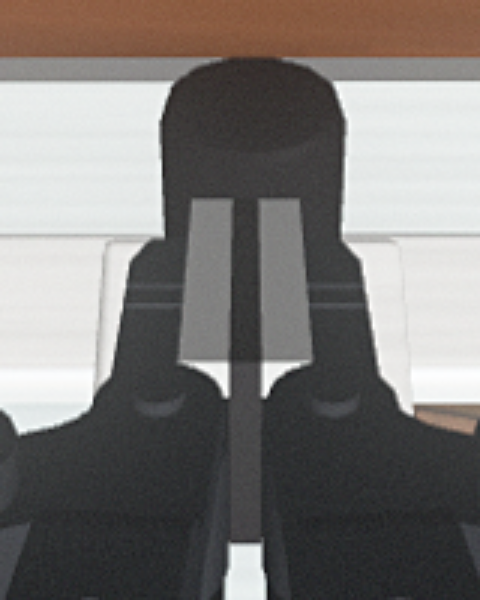

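View pics/t3c.png

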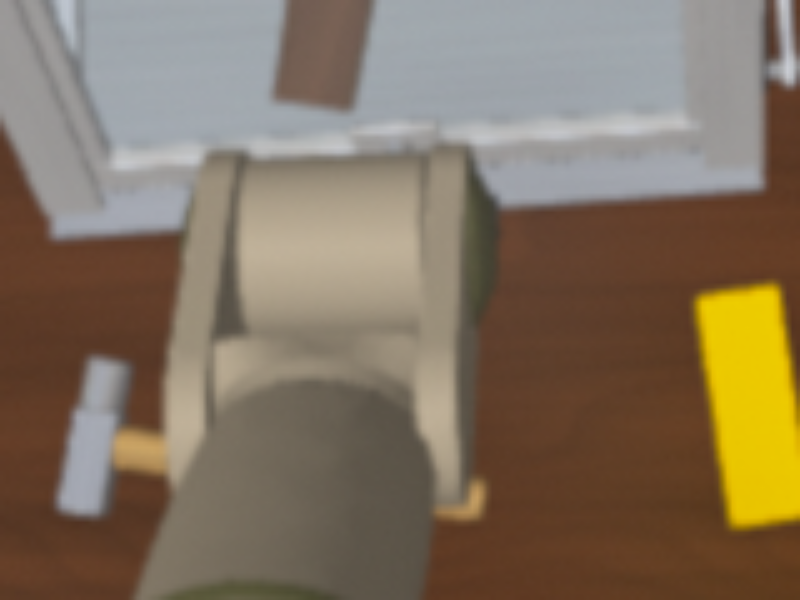

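```bash
python3 - <<'E'
from h import *
from cell import env
np.set_printoptions(precision=4,suppress=True)
s=env.snapshot("wrist"); st=env.get_state()
print(st["tool_pos"],st["orientation"],ori(80,HY,1))
Rm=R.from_euler("xyz",st["orientation"],degrees=True).as_matrix()
T=s["T"]
for k in(-54,-20,-2,0,9,17):
    p=st["tool_pos"]+Rm[:,2]*k/1000; q=T[:3,:3].T@(p-T[:3,3]); u=s["K"]@q; print(k,u[:2]/u[2],p)
for k in (-.025,0,.025):
    p=Hdl+k*Hx; q=T[:3,:3].T@(p-T[:3,3]); u=s["K"]@q; print("h",k,u[:2]/u[2],422*.025/q[2])
E
```

```text
[0.4884 0.1278 0.047 ] [-179.9998   10.0009 -177.2596] ([np.float64(-180.0), np.float64(10.000000000000002), np.float64(-177.26000000000002)], array([ 0.1734,  0.0083, -0.9848]))
-54 [321.6445 380.3353] [0.479  0.1274 0.1002]
-20 [321.5365 320.9103] [0.4849 0.1277 0.0667]
-2 [321.4953 298.2099] [0.488  0.1278 0.049 ]
0 [321.4912 295.9549] [0.4884 0.1278 0.047 ]
9 [321.4738 286.3717] [0.4899 0.1279 0.0382]
17 [321.4595 278.5572] [0.4913 0.128  0.0303]
h -0.025 [321.524  255.7279] 63.42173933154295
h 0 [321.5147 305.7016] 59.111218954445285
h 0.025 [321.5066 349.3145] 55.3493466219072
```

```bash
python3 - <<'E'
from h import *
from cell import env
np.set_printoptions(precision=4,suppress=True)
p=env.get_state()["tool_pos"]
print(env.move_linear(list(p+.05*UP),vel=.08,threshold=25))
st=env.get_state(); print(st["time"],st["force"],st["finger_gap"])
s=env.snapshot("wrist"); cv2.imwrite("pics/w4.png",s["color"][:,:,::-1])
i=env.snapshot("side")["color"][:,:,::-1]; cv2.imwrite("pics/s4.png",cv2.resize(i[200:330,290:450],None,fx=4,fy=4))
E
```

```text
False
6.3583 [0.48   0.012  0.2735] 0.0026556022486789355
```

View pics/w4.png

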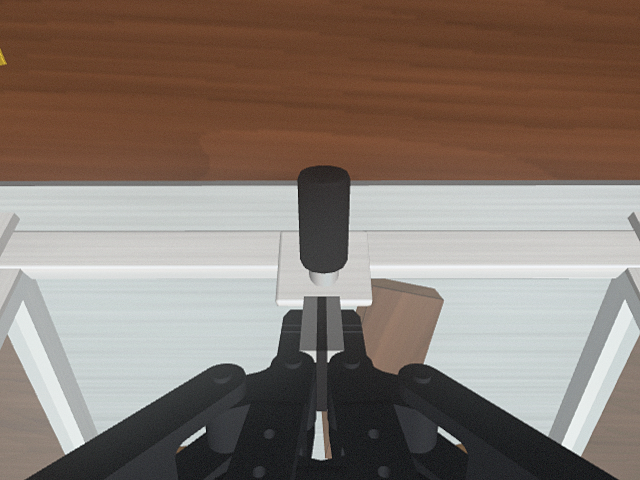

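View pics/s4.png

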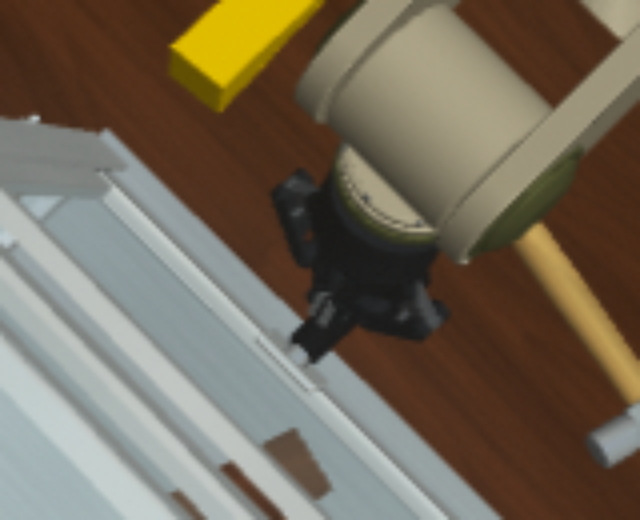

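```bash
python3 - <<'E'
from h import *
from cell import env
np.set_printoptions(precision=4,suppress=True)
b=onz("top",(308,286),0); print(b)
o,z=ori(80,HY,1)
env.move_linear([b[0],b[1],.08],o,vel=.2)
o,z=ori(90,HY,1)
print(env.move_linear([b[0],b[1],.019],o,vel=.08,threshold=6))
for n in("side","wrist"):
    i=env.snapshot(n)["color"][:,:,::-1]; cv2.imwrite(f"pics/{n}5.png",i if n=="wrist" else cv2.resize(i[180:310,290:450],None,fx=4,fy=4))
st=env.get_state(); print(st["time"],st["force"],st["tool_pos"])
E
```

```text
[0.4358 0.0223 0.    ]
False
8.275 [ 0.5449 -0.4684  0.4542] [0.4358 0.0223 0.0194]
```

View pics/wrist5.png

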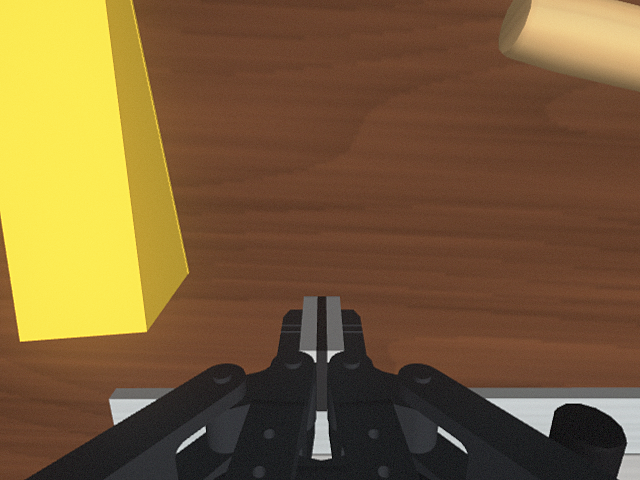

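View pics/side5.png

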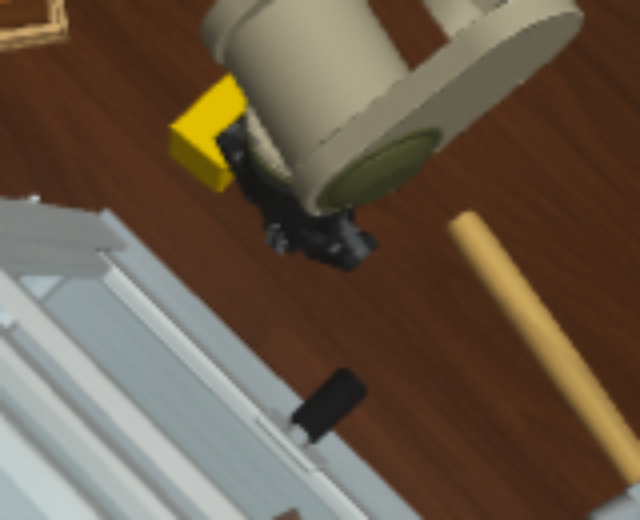

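```bash
python3 - <<'E'
from h import *
from cell import env
np.set_printoptions(precision=4,suppress=True)
p=env.get_state()["tool_pos"]
for dz in (.012,.005,.0,-.005):
    r=env.move_linear([p[0],p[1],dz],vel=.06,threshold=5)
    st=env.get_state(); print(r,st["time"],st["force"],st["tool_pos"])
    if r: break
E
```

```text
False 8.5417 [-0.422  -0.8053 -0.5619] [0.4356 0.0223 0.0119]
False 8.8083 [-0.3276 -0.477  -0.31  ] [0.4357 0.0224 0.0048]
False 9.0583 [-0.0965 -0.4718  0.0165] [ 0.4357  0.0224 -0.0002]
False 9.3083 [ 0.4556 -0.5505 -0.3157] [ 0.4357  0.0224 -0.0053]
```

```bash
python3 - <<'E'
from h import *
from cell import env
np.set_printoptions(precision=4,suppress=True)
p=env.get_state()["tool_pos"]
r=env.move_linear([p[0],p[1],-.035],vel=.03,threshold=4)
st=env.get_state(); print(r,st["time"],st["force"],st["tool_pos"],st["finger_gap"])
i=env.snapshot("side")["color"][:,:,::-1]; cv2.imwrite("pics/s6.png",cv2.resize(i[160:310,270:450],None,fx=4,fy=4))
E
```

```text
True 9.8667 [-2.5925  0.579  11.7936] [ 0.4359  0.0223 -0.0174] 0.0018017922534820576
```

View pics/s6.png

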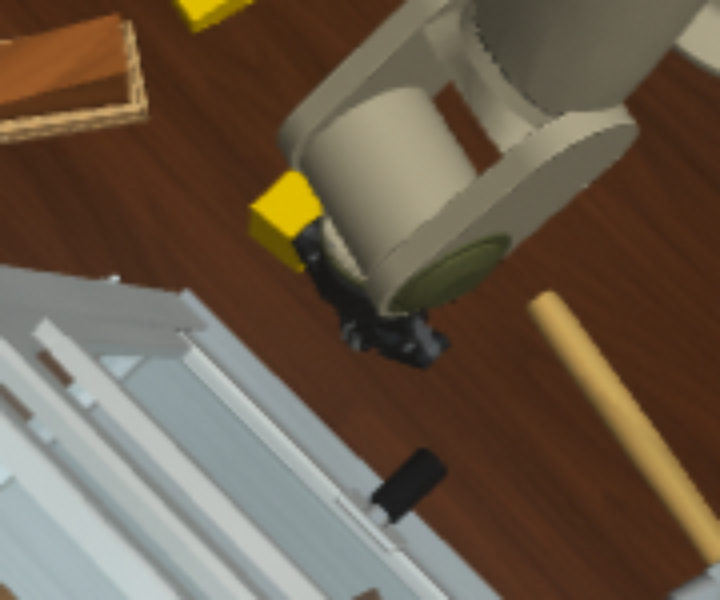

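```bash
python3 - <<'E'
from h import *
from cell import env
np.set_printoptions(precision=4,suppress=True)
s=env.snapshot("wrist"); st=env.get_state();T=s["T"]
Rm=R.from_euler("xyz",st["orientation"],degrees=True).as_matrix()
print("cam in tool",Rm.T@(T[:3,3]-st["tool_pos"]), (Rm.T@T[:3,:3])[:,2])
for k in (-38,-35,-16.5,17):
  for x in (-11,0,11):
    p=st["tool_pos"]+Rm@np.array([x,0,k])/1000; q=T[:3,:3].T@(p-T[:3,3]); u=s["K"]@q; print(k,x,u[:2]/u[2], 422*.022/q[2])
E
```

```text
cam in tool [ 0.0841 -0.0001 -0.1597] [-0.326   0.0004  0.9454]
-38 -11 [321.5818 375.9657] 63.54722819832649
-38 0 [321.585  348.8366] 65.14627239821995
-38 11 [321.5884 320.307 ] 66.82786760084424
-35 -11 [321.5725 370.4321] 62.33710075619008
-35 0 [321.5754 343.6959] 63.87508677754465
-35 11 [321.5785 315.607 ] 65.49088317532323
-16.5 -11 [321.522  340.4763] 55.786055150234404
-16.5 0 [321.5234 315.952 ] 57.01458555390624
-16.5 11 [321.525  290.3232] 58.29844423574896
17 -11 [321.4532 299.6935] 46.867251773662765
17 0 [321.4531 278.4104] 47.731318343650294
17 11 [321.4531 256.3278] 48.627844015504984
```

```bash
cat >> h.py <<'E'
D=.034   # measured: fingertips are 34 mm less far along tool z than the sheet says
E
python3 - <<'E'
from h import *
from cell import env
np.set_printoptions(precision=4,suppress=True)
p=env.get_state()["tool_pos"]
o,z=ori(80,HY,1)
g=Hdl-.004*Hx+(.006+D)*z
env.move_linear([p[0]-.01,p[1]+.02,.09],vel=.2)
env.gripper_to(1.0)
env.move_linear(list(g-.06*z),o,vel=.2)
print(env.move_linear(list(g),o,vel=.12,threshold=12))
env.gripper_to(0.0,50)
st=env.get_state(); print(st["time"],st["force"],st["finger_gap"],st["tool_pos"],g)
s=env.snapshot("wrist"); cv2.imwrite("pics/w7.png",s["color"][:,:,::-1])
E
```

```text
False
13.3667 [-0.8812  8.5287  5.308 ] 0.27724887202801357 [0.4949 0.1291 0.0101] [0.4949 0.1281 0.0096]
```

View pics/w7.png

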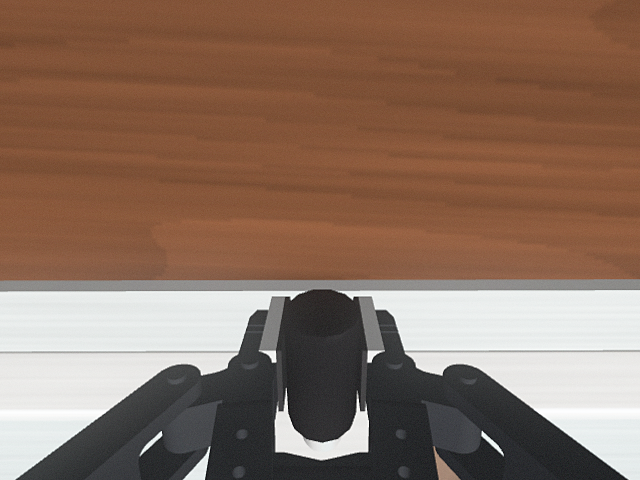

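The handle is gripped: it sits between the pads at (324,365), and the gap of 0.28 is about 24 mm. The fingers are about 34 mm shorter than the sheet says, which the touch test showed. I'll lift now.

```bash
python3 - <<'E'
from h import *
from cell import env
np.set_printoptions(precision=4,suppress=True)
p=env.get_state()["tool_pos"]
r=env.move_linear(list(p+.24*UP),vel=.12,threshold=40)
st=env.get_state(); print(r,st["time"],st["force"],st["finger_gap"],(st["tool_pos"]-p)@UP)
i=env.snapshot("side")["color"][:,:,::-1]; cv2.imwrite("pics/s8.png",i)
E
```

```text
False 15.5667 [-0.4718  1.8549  0.8385] 0.27870313761757187 0.23983333777330532
```

View pics/s8.png

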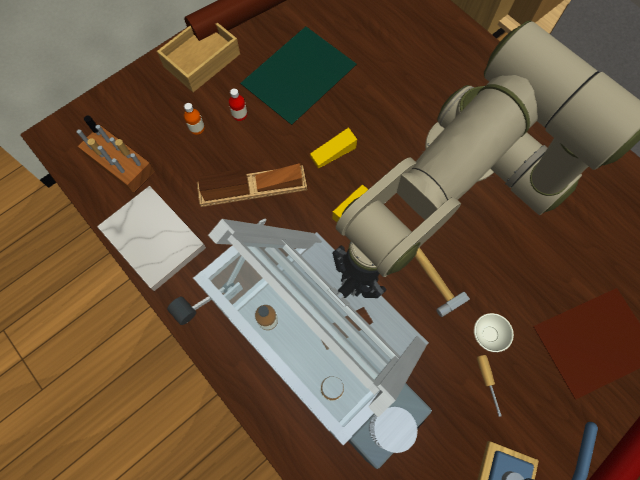

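```bash
python3 - <<'E'
from h import *
from cell import env
np.set_printoptions(precision=4,suppress=True)
env.gripper_to(1.0)
p=env.get_state()["tool_pos"]; o,z=ori(80,HY,1)
env.move_linear(list(p-.06*z),vel=.15)
env.move_linear(list(p-.07*z-.09*Hx),vel=.2)
st=env.get_state(); print(st["time"],st["force"])
t=env.snapshot("top")["color"][:,:,::-1]; cv2.imwrite("pics/t9.png",t)
np.set_printoptions(precision=1,suppress=True)
for al in (53,56,60,65):
    o,z=ori(al,WY,1); o2,z2=ori(al+13.8,TY,1)
    L=TC+.075*np.array([-np.cos(np.radians(TY)),-np.sin(np.radians(TY)),0])
    print("w",al,env.solve_ik(list(Wmid+[0,0,.01]-.01*Wx+D*z),o),env.solve_ik(list(Wmid-.2*z+D*z),o),env.solve_ik(list(L+[0,0,.06]+D*z2),o2))
E
```

```text
17.4 [ 0.7216  0.0765 -0.4403]
w 53 [  9.8  38.   98.9 -57.7  14.5 -16.4] [ 15.4  16.9 103.8 -32.9  29.3 -39.2] [ -43.4   29.3  104.4   12.3   24.1 -112.9]
w 56 [  9.4  37.7  97.3 -41.9  16.8 -32.3] [ 14.3  16.9 100.7 -25.4  33.6 -47.2] [ -43.1   29.6  102.3    8.9   28.6 -109.5]
w 60 [  8.9  37.5  95.  -27.7  21.2 -46.7] [ 12.9  17.5  96.4 -18.3  39.7 -55. ] [ -42.7   30.1   99.5    5.8   34.6 -106.3]
w 65 [  8.2  37.6  92.  -17.2  27.7 -57.3] [ 11.2  18.7  90.9 -12.4  47.7 -61.5] [ -42.2   31.1   96.     3.3   42.  -103.7]
```

View pics/t9.png

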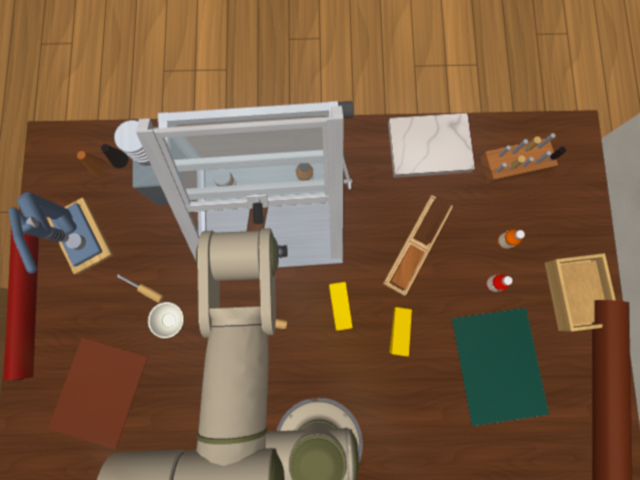

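```bash
python3 - <<'E'
from h import *
from cell import env
np.set_printoptions(precision=4,suppress=True)
o,z=ori(55,WY,1)
env.reach(list(Wmid-.008*Wx+[0,0,.008]-(.15-D)*z),o)
st=env.get_state(); print(st["time"],st["force"],st["joint_positions"])
s=env.snapshot("wrist"); cv2.imwrite("pics/w10.png",s["color"][:,:,::-1]); np.savez("w10.npz",K=s["K"],T=s["T"])
s=env.snapshot("side"); cv2.imwrite("pics/s10.png",s["color"][:,:,::-1])
E
```

```text
18.35 [-0.1935 -0.3717  0.1495] [ 13.4459  21.1931 101.8945 -30.5336  27.7043 -42.169 ]
```

View pics/w10.png

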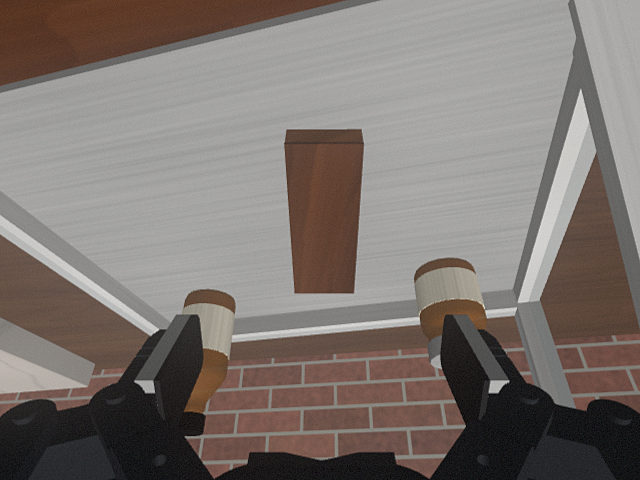

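View pics/s10.png

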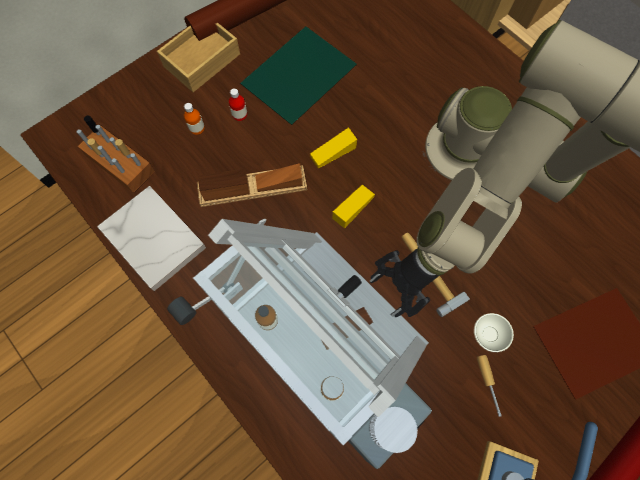

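```bash
python3 - <<'E'
from h import *
np.set_printoptions(precision=4,suppress=True)
q=np.load("w10.npz"); c=(q["K"],q["T"])
a,b=onz(c,(285,143.5),.0255),onz(c,(364,143),.0255); e,f=onz(c,(294.5,293),.0565),onz(c,(355.5,293),.0565)
th,tk=(a+b)/2,(e+f)/2; v=tk-th
print(a,b,e,f,np.linalg.norm(a-b),np.linalg.norm(e-f),np.linalg.norm(v[:2]),np.degrees(np.arctan2(v[1],v[0])))
v/=np.linalg.norm(v[:2]); print("mid",th+.067*v,tk-.059*v)
E
```

```text
[0.5513 0.1627 0.0255] [0.5596 0.2078 0.0255] [0.6753 0.1392 0.0565] [0.6842 0.1859 0.0565] 0.045837914593587194 0.04755692849819964 0.12637619888559848 -10.357230266623011
mid [0.6214 0.1732 0.0419] [0.6217 0.1732 0.042 ]
```

```bash
sed -i 's/^WY=.*/WY=-10.5; Wmid=np.array([.6207,.1724,.0245]); Wx=np.array([np.cos(np.radians(WY)),np.sin(np.radians(WY)),0])/' h.py
python3 - <<'E'
from h import *
from cell import env
np.set_printoptions(precision=4,suppress=True)
o,z=ori(55,WY,1)
g=Wmid-.006*Wx+[0,0,.0075]+D*z
env.move_linear(list(g-.1*z),o,vel=.15)
print(env.move_linear(list(g),o,vel=.1,threshold=8))
env.gripper_to(0.0,60)
st=env.get_state(); print(st["time"],st["force"],st["finger_gap"],st["tool_pos"]-g,st["joint_positions"])
s=env.snapshot("wrist"); cv2.imwrite("pics/w11.png",s["color"][:,:,::-1])
E
```

```text
False
20.55 [-4.1373  1.1059  6.3235] 0.5286923579388436 [0.     0.0002 0.0006] [  9.4476  38.2161  97.2469 -45.9217  15.798  -28.6434]
```

View pics/w11.png

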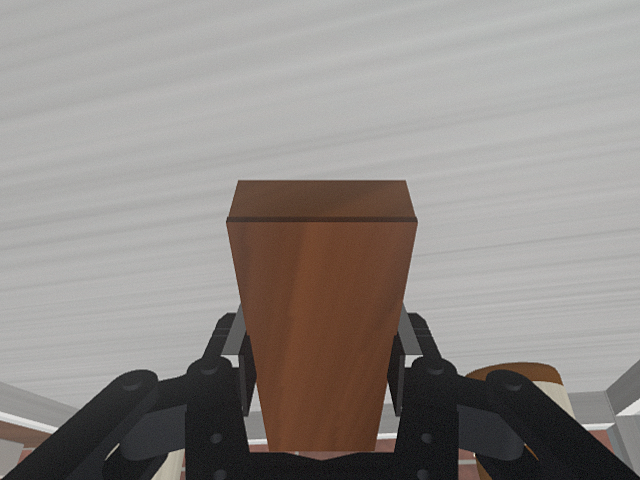

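The wedge is between the pads at (322,330) with a gap of 45 mm. Its thin edge is square to the jaws at row 218.

```bash
python3 - <<'E'
from h import *
from cell import env
np.set_printoptions(precision=4,suppress=True)
p=env.get_state()["tool_pos"]; o,z=ori(55,WY,1); o2,z2=ori(68.8,WY,1)
A=p+[0,0,.02]
B=A-.13*Hx+[0,0,.025]
C=B-.13*Hx+[0,0,.09]
for q,oo in((A,o),(B,o),(C,o2)): print(env.solve_ik(list(q),oo))
env.move_linear(list(A),vel=.08)
st=env.get_state(); print(st["time"],st["force"],st["finger_gap"])
env.move_linear(list(B),vel=.15)
st=env.get_state(); print(st["time"],st["force"],st["finger_gap"],st["tool_pos"]-B)
s=env.snapshot("wrist"); cv2.imwrite("pics/w12.png",s["color"][:,:,::-1])
E
```

```text
[  9.4518  36.1973  96.5131 -39.6456  17.8638 -35.1778]
[ 11.7514  26.3298 114.3193 -63.3728  14.0617  -8.8035]
[ 11.4331   6.1272 114.6772 -12.1199  40.0417 -60.0869]
21.0083 [-0.6826 -1.1361 -1.1061] 0.5263012107214681
22.0417 [-0.0126  0.0128 -1.8137] 0.5279260008974528 [ 0.0006  0.0001 -0.    ]
```

View pics/w12.png

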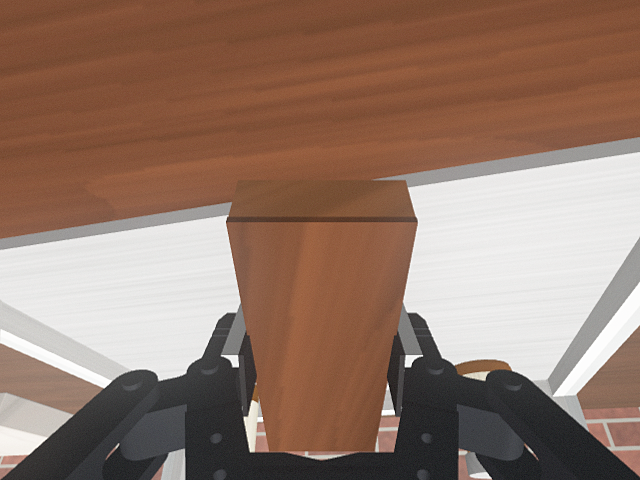

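```bash
python3 - <<'E'
from h import *
from cell import env
np.set_printoptions(precision=4,suppress=True)
st=env.get_state();p=st["tool_pos"];Rm=R.from_euler("xyz",st["orientation"],degrees=True).as_matrix()
s=env.snapshot("wrist"); c=(s["K"],s["T"])
a,b=onz(c,(227,219),.0255+.045),onz(c,(416.5,219),.0255+.045)
print("thin w",np.linalg.norm(a-b),"tool frame",Rm.T@((a+b)/2-p))
# expectation from floor pose
g=Wmid-.006*Wx+[0,0,.0075]+D*ori(55,WY,1)[1]
print("exp thin", Rm.T@(Wmid-.067*Wx+[0,0,.001]-g),"thick",Rm.T@(Wmid+.059*Wx+[0,0,.032]-g))
o2,z2=ori(68.8,WY,1); C=p-.13*Hx+[0,0,.09]
env.move_linear(list(C),o2,vel=.2)
st=env.get_state(); print(st["time"],st["force"],st["finger_gap"])
t=env.snapshot("top")["color"][:,:,::-1]; sd=env.snapshot("side")["color"][:,:,::-1]; cv2.imwrite("pics/t13.png",t);cv2.imwrite("pics/s13.png",sd)
h=cv2.cvtColor(t,cv2.COLOR_BGR2HSV); print(h[270,405],h[240,405],h[215,435])
m=((h[...,1]>150)&(h[...,2]>115)&(h[...,0]<17)).astype(np.uint8); mm=m*0; mm[235:300,380:435]=m[235:300,380:435]
n,l,stt,ce=cv2.connectedComponentsWithStats(mm); i=1+np.argmax(stt[1:,4]); print(stt[i])
k=cv2.findContours((l==i).astype(np.uint8),cv2.RETR_EXTERNAL,cv2.CHAIN_APPROX_NONE)[0][0]
print(cv2.boxPoints(cv2.minAreaRect(k)), cv2.approxPolyDP(k,3,True)[:,0])
cv2.imwrite("pics/c13.png",np.hstack([cv2.resize(t[185:305,370:470],None,fx=4,fy=4,interpolation=cv2.INTER_NEAREST),cv2.resize((l==i).astype(np.uint8)[185:305,370:470,None].repeat(3,2)*255,None,fx=4,fy=4,interpolation=cv2.INTER_NEAREST)]))
E
```

```text
thin w 0.045321604603287304 tool frame [ 0.0541  0.     -0.0634]
exp thin [ 0.0537 -0.     -0.0637] thick [-0.0673  0.     -0.0168]
23.8083 [ 1.0405  0.2524 -1.5388] 0.5300319074051288
[ 13 179 168] [ 13 148 102] [ 11 162  93]
[391 245  33  44 666]
[[390.1401 281.0764]
 [410.1656 244.363 ]
 [424.5286 252.1974]
 [404.5032 288.9108]] [[411 245]
 [391 280]
 [403 288]
 [423 253]]
```

View pics/c13.png

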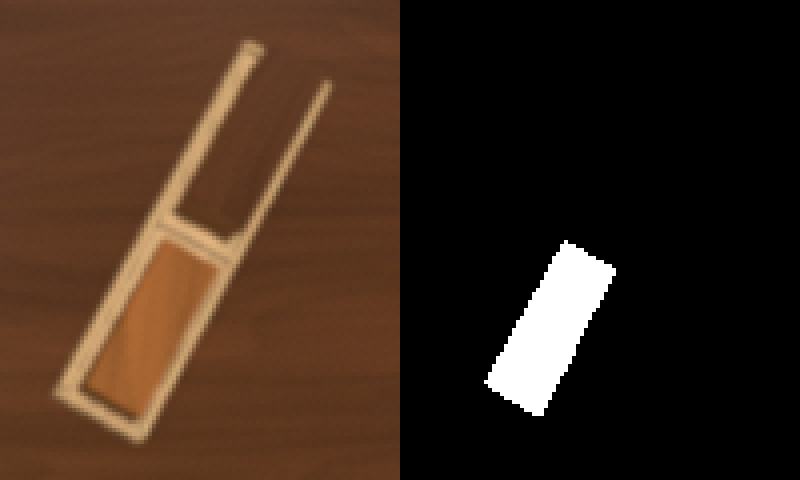

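View pics/s13.png

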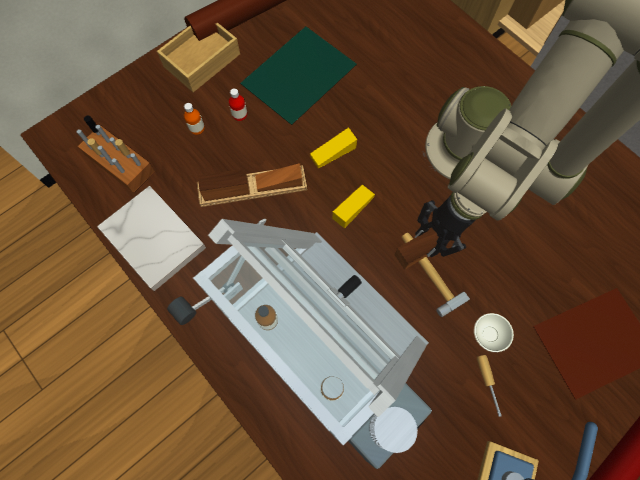

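```bash
python3 - <<'E'
from h import *
np.set_printoptions(precision=4,suppress=True)
e=.3
for cam,near,far in (("top",[(390.3,281.2),(404.5,289)],[(410.2,244.3),(424.5,252.2)]),("side",[(299.5,163.3),(301.7,177.5)],[(255,175.3),(257.2,189.2)])):
    n=[onz(cam,q,.056) for q in near]; f=[onz(cam,q,.024) for q in far]
    N=sum(n)/2;F=sum(f)/2; v=F-N
    print(cam,N,F,"w",np.linalg.norm(n[0]-n[1]),np.linalg.norm(f[0]-f[1]),"len",np.linalg.norm(v[:2]),"yaw",np.degrees(np.arctan2(v[1],v[0])),"mid",(N+F)[:2]/2)
u=np.array([np.cos(np.radians(TY)),np.sin(np.radians(TY))]); print("tray bay centre",TC[:2]-.075*u)
# side tray corners
for p in [(201.5,204.5),(306.5,189.3)]: print("side tray wall",onz("side",p,.0))
E
python3 - <<'E'
import cv2
s=cv2.imread("pics/s13.png"); cv2.imwrite("pics/c14.png",cv2.resize(s[150:210,190:320],None,fx=6,fy=6,interpolation=cv2.INTER_NEAREST))
E
```

```text
top [ 0.4285 -0.2319  0.056 ] [ 0.5377 -0.3008  0.024 ] w 0.04518674004449585 0.047320525494073284 len 0.12910572224273387 yaw -32.26182999893564 mid [ 0.4831 -0.2664]
side [ 0.4278 -0.2365  0.056 ] [ 0.5377 -0.3035  0.024 ] w 0.044782190914393845 0.044432372743382076 len 0.12874846951483931 yaw -31.390081490878874 mid [ 0.4828 -0.27  ]
tray bay centre [ 0.486  -0.2691]
side tray wall [ 0.694  -0.3609  0.    ]
side tray wall [ 0.4363 -0.2023  0.    ]
```

View pics/c14.png

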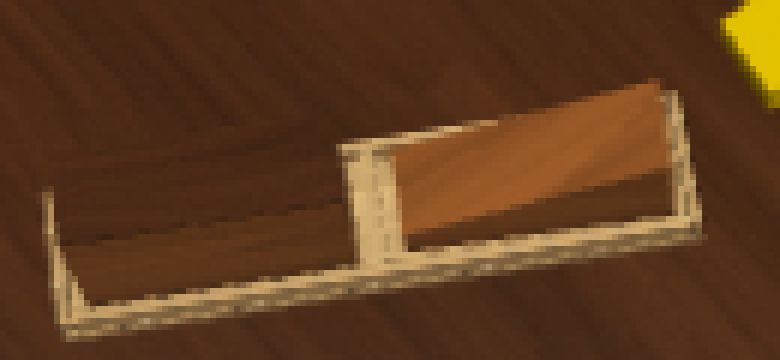

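The single brown wedge in the near bay is at top (406,267) and side (275,178). It lies slope up, with its thick end towards the robot. The blocks at top (341,305) and (401,331) are yellow decoys. I'll hover over the berth and check there.

```bash
cat >> h.py <<'E'
TY=-31.5; LM=np.array([.483,-.268,.074])
tin=np.array([.0541,0,-.0634]); tk=np.array([-.0673,0,-.0168])
def place(LM=LM,TY=TY,al=68.8):
    o,z=ori(al,TY,1); Rm=R.from_euler("xyz",o,degrees=True).as_matrix()
    return LM-Rm@((tin+tk)/2),o,Rm
E
python3 - <<'E'
from h import *
from cell import env
np.set_printoptions(precision=4,suppress=True)
P,o,Rm=place(); print(P,P+Rm@tin,P+Rm@tk)
env.reach(list(P+[0,0,.11]),o)
env.move_linear(list(P+[0,0,.035]),vel=.15)
st=env.get_state(); print(st["time"],st["force"],st["finger_gap"],st["joint_positions"])
s=env.snapshot("wrist"); cv2.imwrite("pics/w15.png",s["color"][:,:,::-1]); np.savez("w15.npz",K=s["K"],T=s["T"])
s=env.snapshot("side")["color"][:,:,::-1]; cv2.imwrite("pics/s15.png",cv2.resize(s[110:230,190:350],None,fx=5,fy=5))
E
```

```text
[ 0.4901 -0.2724  0.0342] [ 0.4276 -0.234   0.0738] [ 0.5384 -0.302   0.0742]
26.1833 [-0.2589 -0.0669 -1.5846] 0.5257285394873384 [ -43.2437   24.8303  101.6582    7.8143   32.9016 -107.5799]
```

View pics/w15.png

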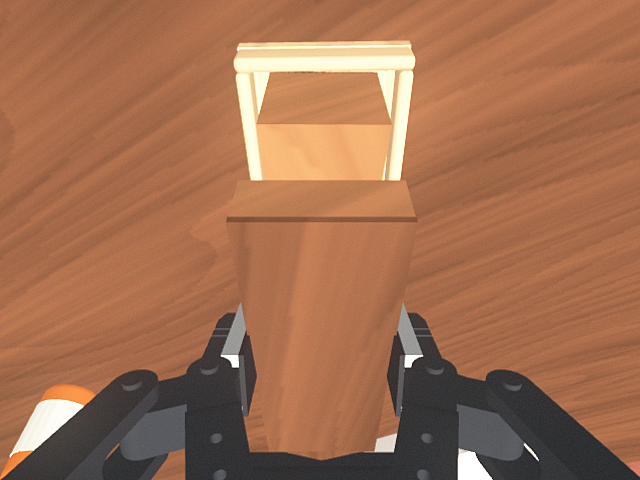

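View pics/s15.png

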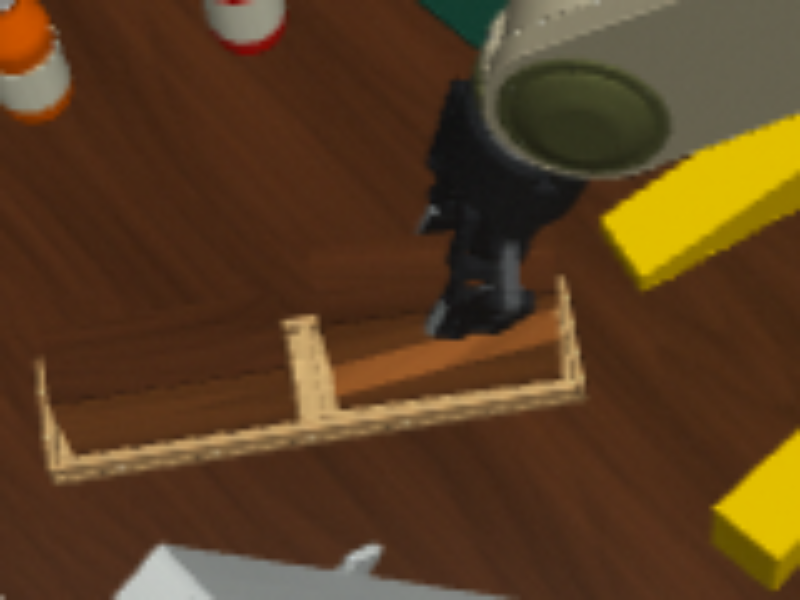

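```bash
python3 - <<'E'
from h import *
np.set_printoptions(precision=4,suppress=True)
q=np.load("w15.npz"); c=(q["K"],q["T"])
a,b=onz(c,(256.5,124),.056),onz(c,(391.5,124),.056); v=b-a
print(a,b,(a+b)/2,np.linalg.norm(v),"yaw",np.degrees(np.arctan2(-v[0],v[1])) )
u=np.array([np.cos(np.radians(TY)),np.sin(np.radians(TY)),0]); print("mid",(a+b)/2+.065*u, LM)
P,o,Rm=place(); print("thin goes to",P+Rm@tin)
h=onz(c,(227.5,218.5),.074+.035),onz(c,(416.5,218.5),.074+.035); print("held thin",sum(h)/2,np.linalg.norm(h[0]-h[1]))
E
```

```text
[ 0.418  -0.2536  0.056 ] [ 0.4419 -0.2146  0.056 ] [ 0.4299 -0.2341  0.056 ] 0.045667409159550816 yaw -31.460982065960746
mid [ 0.4854 -0.2681  0.056 ] [ 0.483 -0.268  0.074]
thin goes to [ 0.4276 -0.234   0.0738]
held thin [ 0.4283 -0.234   0.109 ] 0.0454048797488711
```

```bash
python3 - <<'E'
from h import *
from cell import env
np.set_printoptions(precision=4,suppress=True)
P,o,Rm=place(LM+[.0015,-.0003,0])
print(env.move_linear(list(P+[0,0,.008]),o,vel=.08,threshold=6))
r=env.move_linear(list(P-[0,0,.006]),o,vel=.02,threshold=4)
st=env.get_state(); print(r,st["time"],st["force"],st["finger_gap"],st["tool_pos"]-P)
s=env.snapshot("wrist"); cv2.imwrite("pics/w16.png",s["color"][:,:,::-1])
s=env.snapshot("side")["color"][:,:,::-1]; cv2.imwrite("pics/s16.png",cv2.resize(s[110:230,190:350],None,fx=5,fy=5))
E
```

```text
False
True 27.25 [ 0.1444 -0.7624  3.1475] 0.5262027004811357 [ 0.0004 -0.0003  0.0004]
```

View pics/w16.png

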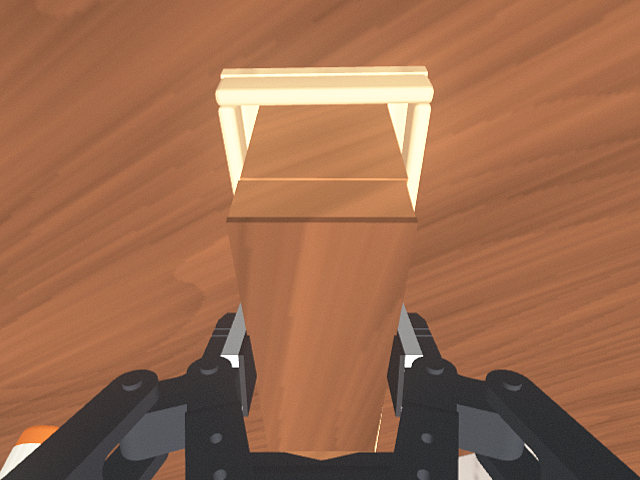

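View pics/s16.png

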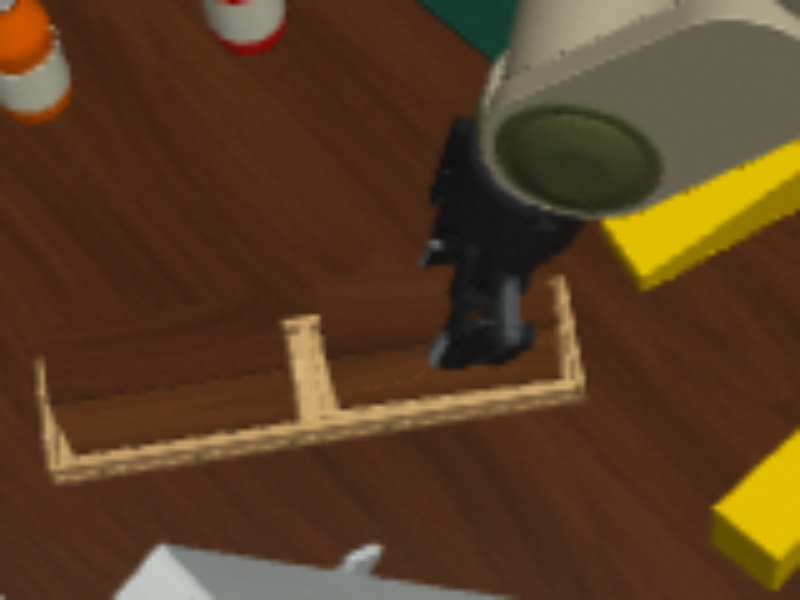

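```bash
python3 - <<'E'
from h import *
from cell import env
np.set_printoptions(precision=4,suppress=True)
env.gripper_to(0.62); env.pause(.2); env.gripper_to(0.95)
p=env.get_state()["tool_pos"];o,z=ori(68.8,TY,1)
env.move_linear(list(p-.07*z),vel=.1)
st=env.get_state(); print(st["time"],st["force"])
s=env.snapshot("wrist"); cv2.imwrite("pics/w17.png",s["color"][:,:,::-1]); np.savez("w17.npz",K=s["K"],T=s["T"])
env.move_linear(list(p-.14*z+[-.02,0.015,.05]),vel=.2)
for n in("side","top"):
    s=env.snapshot(n)["color"][:,:,::-1]; cv2.imwrite(f"pics/{n}17.png",s)
cv2.imwrite("pics/s17c.png",cv2.resize(cv2.imread("pics/side17.png")[110:230,190:350],None,fx=5,fy=5))
print(env.get_state()["time"])
E
```

```text
29.0417 [-0.537   0.3367 -0.7751]
29.9667
```

View pics/w17.png

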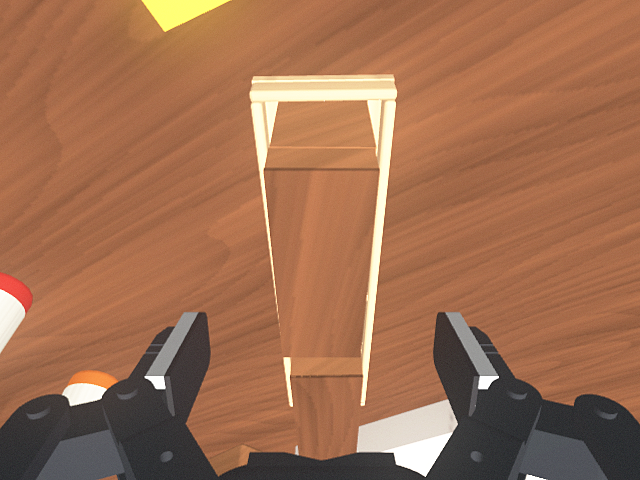

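View pics/s17c.png

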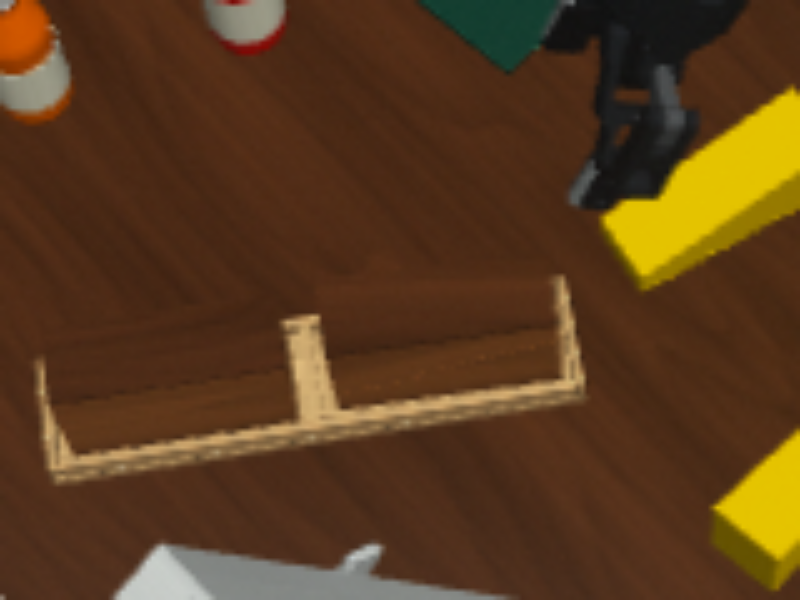

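View pics/side17.png

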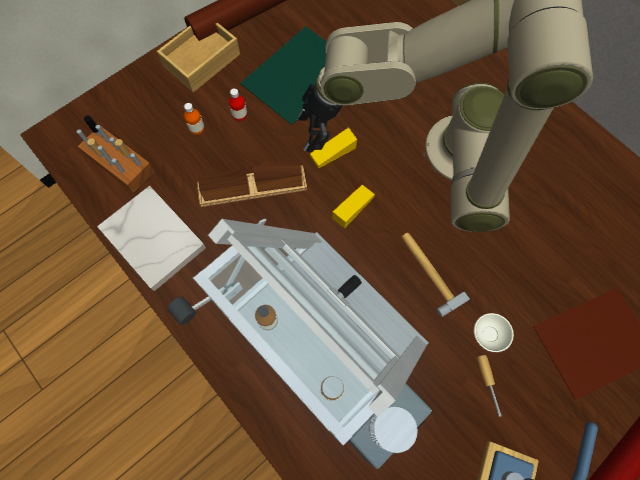

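```bash
python3 - <<'E'
from h import *
from cell import env
np.set_printoptions(precision=4,suppress=True)
q=np.load("w17.npz"); c=(q["K"],q["T"])
a=(onz(c,(264,168.5),.074)+onz(c,(379.5,168.5),.074))/2
e=(onz(c,(282,357),.074)+onz(c,(363,357.5),.074))/2
l=(onz(c,(269,147.5),.056)+onz(c,(376,147.5),.056))/2
u=np.array([np.cos(np.radians(TY)),np.sin(np.radians(TY)),0])
print("thin",a,"thick",e,"len",np.linalg.norm(e-a),"lower near edge",l,"offset thin-lower along x",(a-l)@u)
print((l+.065*u-TC)@u)
s0=env.snapshot("side")["color"];import time
print(env.get_state()["time"],env.get_state()["force"]); env.finish_job()
E
```

```text
thin [ 0.4295 -0.2344  0.074 ] thick [ 0.5414 -0.3023  0.074 ] len 0.13088800932857106 lower near edge [ 0.4302 -0.2344  0.056 ] offset thin-lower along x -0.000642064771050911
-0.07568479022979717
30.0167 [ 0.1052 -0.0723 -0.798 ]
the job is handed in; nothing more can be done
```

I lifted the sash by its handle to about 0.24 m, let go, and it stayed up. I then took the wedge out and lowered it onto the single wedge until I felt contact. I released it, backed off and handed in at about 30 s; `finish_job` gives no verdict, so what follows is from my own checks.

**Final checks**
- **Placing:** the upper wedge's thin end is within 1 mm of the lower wedge's near end. Its top measures 131 mm end to end on the 74 mm plane, against 130 mm given. In the side view the block looks level with the finished pair.
- **Single wedge:** its centre is about 76 mm before the tray's middle, inside the 60 to 90 mm allowed.
- **Sash:** still standing open in the last side picture.
- **Bystanders:** all in view look unmoved in the last pictures; I did not measure them.

**What disagreed**
- **Finger length:** my first grasp of the handle closed on nothing. Touching the bench showed the fingertips about 34 mm farther back along the tool axis than the sheet says. I corrected for this, and every later grasp and contact came out as expected.
- **Single wedge position:** the wrist camera and the fixed cameras differed by about 2 mm, so I shifted the placing by 1.5 mm to split the difference.

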